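Hang the lower basket tier on the shop display

TASK

On the display rail hangs a white header panel with a wire loop below it. Take the small white basket that has two wire hooks on top by its handle and hang it by both hooks on the bottom bar of that loop, handle towards the robot, so that it hangs there level, still and free, with the panel still on the rail.

Things in the scene. Friction and masses are not known exactly. Their poses are not given: they have to be found in the camera images.
- basket_handle (a point): Centre of the handle (14 mm wide in y, 18 high, 78 long in x) of the basket to hang: white openwork plastic, 110 x 120 x 48 mm, ~150 g, two dark wire hooks on top, upright on the table. Point is 105 mm to -x of the basket's middle, 36 mm above its underside, 27 mm from the handle's free end. Axes: +x from handle to basket, z up. A like basket without hooks is not meant.
- basket_hook (a point): Midway between the tops of the basket's two hooks (wire centre), 105 mm to +x of and 104 mm above the handle point; same axes. Hooks of 6 mm wire at y -22 and +22 mm, each an upside-down V in the x-z plane, open below: free tip 20 mm to +x and 26 mm below the top; on the -x side a stem, 16 mm off, runs down to a bail on the basket's sides.
- loop_bar (a point): Middle of the bottom bar of the wire loop (wire 6 mm, dark), 220 mm above the table. Bar along y; loop upright, inside 100 mm wide, 77 mm high from bar to the white panel (112 x 40 mm) above. x level, through the loop, away from the robot; z up. Panel with loop, 250 g, hangs loose on the rail and can swing. Another panel on the rail has no loop: not meant.
- stand: Fixed display rail: a level round steel bar 16 mm thick, 540 mm long along y, 365 mm above the table, on white posts at y -250 and +250 mm. Origin on the table below the rail's middle; x points away from the robot, turned up to 6 degrees. The two panels hang on it, 90 to 110 mm either side of its middle, the loop bar 145 mm below the rail.
Things that resemble listed ones, but are neither listed nor needed, are in the scene too. What is shaped like the part that bears basket_handle but purple is not meant.

How it is judged:
At the end, for the whole second after the job is handed in: On the loop's bar: mid hook tops within 15 mm of the bar along x, 30 mm of its middle along y, 0 to 15 mm above its centre line; handle on the robot side; y axis within 15 degrees of the bar's, upright within 12 degrees; bar over 205 mm up; both slower than 60 mm/s (x of basket_hook in the frame of loop_bar between -0.015 and 0.015 m and y of basket_hook in the frame of loop_bar between -0.03 and 0.03 m and z of basket_hook in the frame of loop_bar between 0 and 0.015 m and angle between the y axis of basket_hook and the y axis of loop_bar, either way round below 0.26 rad and angle between basket_hook's own z axis and vertical below 0.21 rad and x of basket_handle in the frame of loop_bar below -0.05 m and height (world z) of loop_bar above 0.205 m and height (world z) of basket_hook above 0.2 m and linear speed of each of basket, hanger below 0.06 m/s); the robot touches nothing.
It fails at once if the panel with the loop is knocked off the rail (height (world z) of loop_bar below 0.17 m).
It also fails if it takes over 43 s, if anything falls off the work surface, if the arm or the gripper's body presses on something with over 40 N, if the wrist force passes 120 N, or if a joint passes its speed limit or range.

ROBOT

A 7-joint arm with a two-finger parallel gripper is mounted at the origin on the work surface. World frame = base frame: x ahead of the robot, y to its left, z up, the work surface at z = 0. Lengths are in m, angles in rad, forces in N, time in s.
With the tool pointing down it reaches from about 0.4 to 0.85 m from the base axis. Payload 10.4 kg.
Tool frame: the origin (TCP) lies midway between the tips of the shut fingers; the grasp point (between the pads) lies 19 mm behind it (manip.pinch_z is the distance from the TCP to the grasp point, in m); y points along the fingers, x is the direction in which the jaws open and shut, and the axes are right-handed (so a half turn about y gives the same grasp; the last joint's range is limited). The gripper opens to 85 mm and grips with 20 to 120 N. Pads are 22 mm wide; open, the fingers measure 114 mm over their backs; the gripper's body (76 mm by 85 mm) begins 54 mm behind the grasp point. The pads swing forward as they close: fully open they stand 13 mm farther back than shut.
Start: joints at [-1.136, 0.332, -0.065, 1.46, 0.022, 1.35, -0.088], TCP at [0.276, 0.561, 0.231] pointing down, gripper open.
Joint ranges: [-2.6, 2.6], [-0.5, 2.12], [-1.47, 1.34], [0.16, 2.42], [-1.27, 4.41], [0.06, 2.06], [-2.6, 2.6]. Speed limits (rad/s): [2.22, 2.22, 2.79, 2.79, 3.14, 3.14, 3.14].

INTERFACE

Orientations are given as a unit quaternion [x, y, z, w].
In Python, from workcell import manip gives the robot as it stands.
- The arm moves only by the shell command python3 -m pendant 'ROWS' [OPENING] [FORCE]. ROWS is a JSON object of lists of equal length, an entry for each row: "offset": the shift along the tool's x, y, z scaled (see below), a list of three; "turn": the turn, a rotation vector about the tool's x, y, z scaled (see below), a list of three. A call has 1 to 12 rows; each row is the pose to reach, as a shift and turn from the pose measured when the call began, along the tool's axes at that moment; what a row does not reach only later rows make up. The controller multiplies each number of a shift by 200 mm and each number of a turn by 45 degrees. A row lasts 1/8 s, in which the tool goes at most 62.5 mm and 10.7 degrees, less where a joint would pass 70% of its speed; a pose out of reach is approached as far as the arm can. A call with a number of a shift or a turn outside -1 to 1 is refused whole. A call with a gripper value outside its range is refused whole. OPENING is the opening in per cent of the stroke, from 0 (shut) to 100 (fully open), set as the call begins (- or left out, the last holds). The fingers move at their own pace and stop on an object; FORCE is the grip in N (left out, the last holds). Time passes only in rows, so rows that repeat a pose let the fingers close. It gives the time, the measured TCP pose, the force and the opening at its end, in the units of the state.
- manip.get_obs(): the state, without advancing time (a new reading comes with each control period).
- manip.camera(name): name is "scene" or "top"; returns (picture, depth): 400x640x3 uint8, red, green, blue; 400x640 float32, m along the optical axis (not along the pixel's ray), 0 where there is no reading.
- manip.camera_model(name): a dict with "intrinsics" (3x3 intrinsics, pixels), "R" (3x3) and "t" (3): a world point X has camera coordinates R X + t. Camera axes: x right, y down, z forward; pixel columns grow to the right and rows downward; lengths in m; the calibration is good to about 2 mm. A picture is of the moment at which its call begins. camera_model takes no time and is no camera call.
- manip.hand_in(): hands the job in, once; it reports no verdict.
The state is a dict: "clock": time; "joint_pos": joint angles; "joint_velocities": joint speeds; "tau": joint torques, N m; "position": TCP position; "ee_rot": TCP orientation; "ft_force": force on the tool from outside, world axes, zero at the start; "torque": the same for the moment, N m; "grip_width": opening from 0.0 (shut) to 1.0 (fully open).
Only numpy, scipy, OpenCV 4.12 (cv2) and the standard library are available. Lean on these libraries where they do the work, as an engineer would, in place of code of your own. Each camera call takes 0.05 s, during which the arm holds its last target. There are 200 camera calls.

## Working session

There is one attempt and no reset: what is moved stays moved. The work goes in short steps, Python scripts to look and compute and a shell command to move; the robot and the scene stay as the last step left them, time stands still between calls to the robot, and variables do not carry over. Pictures are saved under pics/ and viewed, about 8 in all and at most 12, crops included, and the job is handed in when it is done.

```bash
mkdir -p pics; cat > h.py <<'E'
import numpy as np,cv2
from workcell import manip
from scipy.spatial.transform import Rotation as Rn
def cloud(n):
    im,d=manip.camera(n);m=manip.camera_model(n);K=np.array(m["intrinsics"]);R=np.array(m["R"]);t=np.array(m["t"])
    v,u=np.mgrid[:400,:640]
    P=np.stack([(u-K[0,2])/K[0,0]*d,(v-K[1,2])/K[1,1]*d,d],-1)
    W=(P-t)@R; W[d==0]=np.nan
    return im,d,W
E
python3 - <<'E'
from h import *
for n in("scene","top"):
    im,d,W=cloud(n);cv2.imwrite(f"pics/{n}0.png",im[:,:,::-1]);np.savez(f"{n}0.npz",im=im,d=d,W=W)
    m=manip.camera_model(n);print(n,m, -np.array(m["R"]).T@m["t"])
print(manip.get_obs())
E
```

```text
scene {'intrinsics': array([[497.71443344,   0.        , 307.41577506],
       [  0.        , 497.71443344, 197.63721219],
       [  0.        ,   0.        ,   1.        ]]), 'R': array([[ 0.83145011,  0.55547219, -0.01188963],
       [ 0.46478502, -0.70711257, -0.53288525],
       [-0.30441024,  0.43754138, -0.84610398]]), 't': array([-0.40995735, -0.11168302,  1.57987918])} [ 0.87369908 -0.54251508  1.27235359]
top {'intrinsics': array([[368.82227552,   0.        , 319.08902808],
       [  0.        , 368.82227552, 200.41523455],
       [  0.        ,   0.        ,   1.        ]]), 'R': array([[ 1.75530261e-02, -9.99845835e-01,  4.45176742e-04],
       [-9.94655295e-01, -1.75072089e-02, -1.01756288e-01],
       [ 1.01748394e-01,  1.34333337e-03, -9.94809258e-01]]), 't': array([0.01946333, 0.48848561, 1.03151478])} [0.38057818 0.02662668 1.07585827]
{'clock': 0.1, 'joint_pos': array([-1.13559809,  0.33283156, -0.06466708,  1.46082014,  0.02160461,
        1.34991095, -0.08852143]), 'joint_velocities': array([-0.00073851,  0.00042662, -0.00090455, -0.00179425,  0.0001132 ,
       -0.00031978,  0.00123217]), 'tau': array([ 4.79386690e-04, -6.26741552e+01,  4.92137612e-02, -3.92428565e+01,
        1.63976324e-02,  7.05309561e-03, -4.29120973e-05]), 'position': array([0.27611224, 0.56034195, 0.23059888]), 'ee_rot': array([ 0.60067633,  0.37312689, -0.37386437, -0.60015807]), 'ft_force': array([ 0.02411172, -0.09485298, -0.72109925]), 'torque': array([-0.00694063,  0.04678651,  0.05140127]), 'grip_width': 1.0052393454060442}
```

View pics/scene0.png

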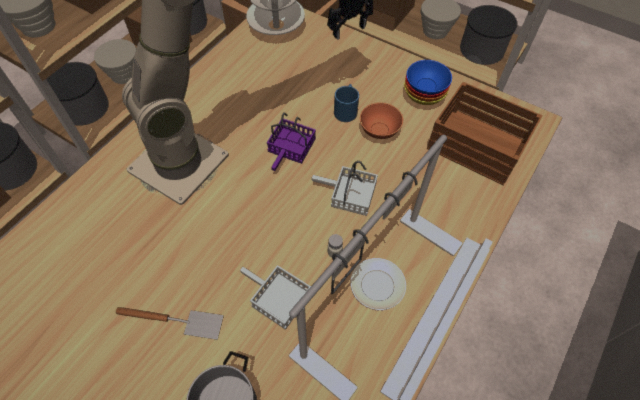

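View pics/top0.png

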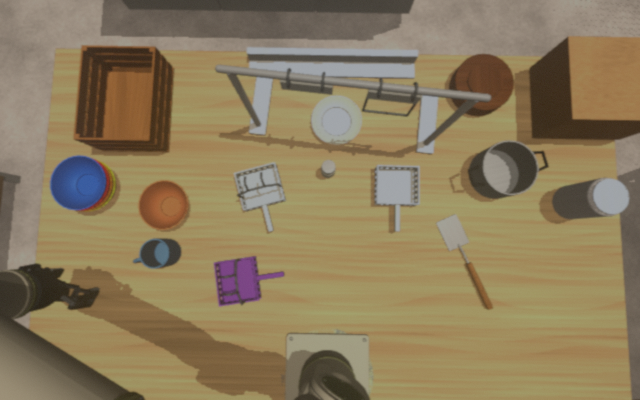

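```bash
python3 - <<'E'
from h import *
o=manip.get_obs();print(Rn.from_quat(o["ee_rot"]).as_matrix().round(3), manip.pinch_z)
E
```

```text
[[ 0.442 -0.    -0.897]
 [ 0.897 -0.001  0.442]
 [-0.001 -1.    -0.   ]] 0.0187
```

The scene view shows the white hooked basket at (355,190), the white hookless one at (280,297) and the purple hooked one at (292,140). In the top view they are at (262,187), (397,187) and (238,282). The panel with the loop is on the right in the top view at (390,97), with its loop at (347,275) in the scene view. The panel without a loop is at (305,80) in the top view. I choose the basket at top (262,187) and the loop at top (390,97), and will check both in crops and by depth.

```bash
python3 - <<'E'
from h import *
S=np.load("scene0.npz");T=np.load("top0.npz")
a=cv2.resize(T["im"][140:245,215:300,::-1],None,fx=4.6,fy=4.6,interpolation=2)[:480]
b=cv2.resize(S["im"][130:310,290:450,::-1],None,fx=2.6,fy=2.6,interpolation=2)[:480]
a=cv2.resize(a,(385,468));cv2.imwrite("pics/crop.png",np.hstack([a,cv2.resize(b,(415,468))]))
# handle: top view region white, z 0.02-0.06
for nm,D,(r0,r1,c0,c1) in (("top",T,(160,240,230,290)),("scene",S,(160,220,305,385))):
    W=D["W"][r0:r1,c0:c1].reshape(-1,3);im=D["im"][r0:r1,c0:c1].reshape(-1,3).astype(int)
    z=W[:,2];ok=(z>.012)&(z<.2);
    w=ok&(im.min(1)>110)&(im.max(1)-im.min(1)<45)
    print(nm,w.sum(),W[w].min(0),W[w].max(0))
    hx=W[w][:,0]
    for lo in np.arange(hx.min(),hx.max(),.01):
        q=W[w][(hx>=lo)&(hx<lo+.01)]
        if len(q): print(lo.round(3),len(q),q.mean(0).round(3),np.ptp(q[:,1]).round(3),q[:,2].max().round(3))
    k=ok&(z>.07);print("hooks",k.sum());print(W[k].round(3)[::max(1,k.sum()//40)])
E
```

```text
top 454 [0.39798346 0.12657012 0.01210873] [0.59293639 0.27038989 0.14161701]
0.398 16 [0.403 0.163 0.043] 0.012 0.047
0.408 20 [0.413 0.165 0.043] 0.015 0.046
0.418 14 [0.423 0.168 0.042] 0.015 0.045
0.428 19 [0.433 0.171 0.043] 0.014 0.045
0.438 16 [0.443 0.173 0.044] 0.012 0.046
0.448 20 [0.453 0.18  0.043] 0.067 0.048
0.458 51 [0.463 0.207 0.044] 0.067 0.051
0.468 34 [0.472 0.2   0.042] 0.076 0.049
0.478 32 [0.483 0.179 0.043] 0.113 0.051
0.488 14 [0.492 0.145 0.045] 0.121 0.103
0.498 18 [0.503 0.181 0.07 ] 0.123 0.127
0.508 28 [0.513 0.193 0.08 ] 0.125 0.142
0.518 21 [0.523 0.191 0.068] 0.124 0.138
0.528 21 [0.534 0.216 0.073] 0.124 0.14
0.538 17 [0.543 0.201 0.057] 0.124 0.137
0.548 16 [0.552 0.2   0.063] 0.123 0.12
0.558 26 [0.564 0.225 0.044] 0.125 0.049
0.568 32 [0.573 0.21  0.045] 0.093 0.05
0.578 28 [0.584 0.176 0.045] 0.048 0.051
0.588 11 [0.59  0.162 0.04 ] 0.014 0.05
hooks 171
[[0.552 0.183 0.115]
 [0.548 0.179 0.12 ]
 [0.541 0.182 0.131]
 [0.537 0.181 0.137]
 [0.536 0.223 0.121]
 [0.535 0.176 0.137]
 [0.531 0.178 0.142]
 [0.528 0.177 0.143]
 [0.526 0.178 0.139]
 [0.524
[... 1898 characters left out ...]
0.113]
 [0.539 0.227 0.122]
 [0.538 0.224 0.12 ]
 [0.51  0.206 0.115]
 [0.51  0.2   0.117]
 [0.513 0.195 0.12 ]
 [0.512 0.191 0.115]
 [0.528 0.177 0.143]
 [0.534 0.184 0.141]
 [0.523 0.175 0.137]
 [0.531 0.178 0.141]
 [0.538 0.182 0.141]
 [0.525 0.173 0.137]
 [0.54  0.18  0.14 ]
 [0.521 0.176 0.125]
 [0.543 0.179 0.139]
 [0.521 0.175 0.121]
 [0.518 0.17  0.119]
 [0.546 0.182 0.127]
 [0.521 0.171 0.116]
 [0.55  0.187 0.12 ]
 [0.55  0.181 0.122]
 [0.521 0.167 0.111]
 [0.554 0.187 0.113]
 [0.521 0.161 0.108]
 [0.524 0.162 0.105]
 [0.522 0.154 0.104]
 [0.526 0.154 0.101]
 [0.523 0.148 0.096]
 [0.527 0.148 0.094]
 [0.527 0.142 0.091]
 [0.529 0.138 0.093]
 [0.527 0.138 0.082]
 [0.529 0.14  0.075]]
```

View pics/crop.png

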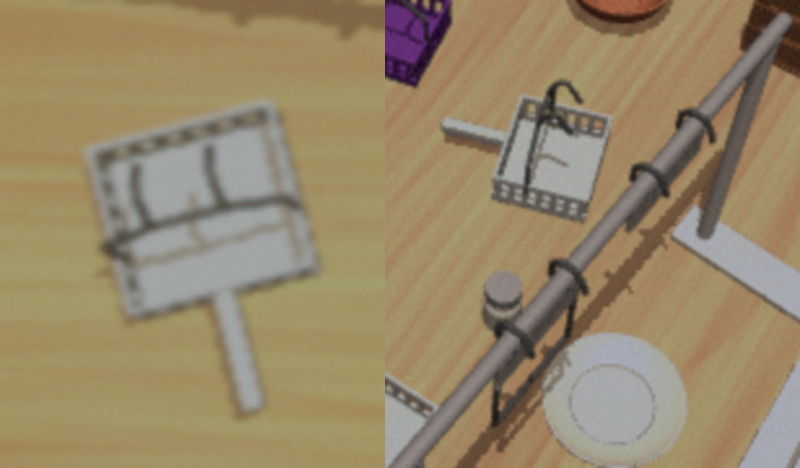

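The crop confirms both choices: two dark hooks on the white basket, and the loop hanging under the near (-y) panel. Next I'll locate the bar.

```bash
python3 - <<'E'
from h import *
S=np.load("scene0.npz");T=np.load("top0.npz")
for nm,D in (("top",T),("scene",S)):
    W=D["W"];z=W[...,2];g=D["im"].max(2)
    base=(W[...,0]>.55)&(W[...,0]<.9)&(W[...,1]>-.35)&(W[...,1]<.1)
    for a,b,l in((.21,.235,"bar"),(.24,.285,"sides"),(.29,.335,"panel"),(.36,.38,"rail")):
        k=base&(z>a)&(z<b)&(g<140 if l!="panel" else g>0)
        q=W[k]
        if len(q)<4: print(nm,l,len(q));continue
        if l in("bar","rail","panel"):
            p=np.polyfit(q[:,1],q[:,0],1);print(nm,l,len(q),"x=%.4f%+.4f y"%(p[1],p[0]),"res",np.std(q[:,0]-np.polyval(p,q[:,1])).round(4),"y",q[:,1].min().round(3),q[:,1].max().round(3),"med",np.median(q,0).round(3))
        else: print(nm,l,len(q),q.round(3)[::max(1,len(q)//12)].tolist())
# bar by ray onto plane z=.22 in top image: dark pixels in the bar's window
E
```

```text
top bar 153 x=0.6967+0.1208 y res 0.0024 y -0.289 -0.071 med [ 0.681 -0.14   0.221]
top sides 119 [[0.687, -0.07, 0.285], [0.686, -0.071, 0.264], [0.677, -0.175, 0.281], [0.685, -0.073, 0.241], [0.675, -0.178, 0.261], [0.675, -0.177, 0.246], [0.667, -0.275, 0.269], [0.662, -0.277, 0.275], [0.66, -0.277, 0.275], [0.663, -0.276, 0.26], [0.664, -0.275, 0.25], [0.665, -0.276, 0.24], [0.659, -0.277, 0.25], [0.659, -0.287, 0.243]]
top panel 675 x=0.6919+0.1020 y res 0.0016 y -0.291 0.1 med [ 0.683 -0.091  0.317]
top rail 1160 x=0.6899+0.0942 y res 0.0054 y -0.31 0.1 med [ 0.68  -0.094  0.369]
scene bar 150 x=0.6945+0.0749 y res 0.0025 y -0.292 -0.07 med [ 0.684 -0.139  0.223]
scene sides 107 [[0.692, -0.071, 0.284], [0.692, -0.072, 0.271], [0.693, -0.072, 0.256], [0.679, -0.179, 0.28], [0.677, -0.179, 0.26], [0.681, -0.176, 0.249], [0.678, -0.279, 0.274], [0.665, -0.29, 0.266], [0.679, -0.281, 0.267], [0.677, -0.283, 0.263], [0.677, -0.286, 0.265], [0.678, -0.287, 0.262], [0.677, -0.286, 0.252], [0.678, -0.284, 0.241]]
scene panel 371 x=0.6992+0.0915 y res 0.0018 y -0.292 0.099 med [ 0.689 -0.108  0.318]
scene rail 1426 x=0.6981+0.0965 y res 0.0062 y -0.31 0.098 med [ 0.687 -0.116  0.372]
```

```bash
cat >> h.py <<'E'
PZ=manip.pinch_z
def tgt(grasp,yaw,tilt):  # grasp point world, handle yaw deg, forward tilt deg
    a,b=np.radians([yaw,tilt]);h=np.array([np.cos(a),np.sin(a),0])
    x=np.array([-np.sin(a),np.cos(a),0]);y=-np.cos(b)*np.array([0,0,1])+np.sin(b)*h
    R=np.stack([x,y,np.cross(x,y)],1);return np.array(grasp)+PZ*y,R
def delta(grasp,yaw,tilt):
    p,R=tgt(grasp,yaw,tilt);o=manip.get_obs();R0=Rn.from_quat(o["ee_rot"]).as_matrix()
    d=R0.T@(p-o["position"]);r=Rn.from_matrix(R0.T@R).as_rotvec()
    print("offset",(d/.2).round(3),"turn",np.degrees(r/45).round(3),"mm",(d*1e3).round(1),"deg",np.degrees(r).round(1),"t",round(o["clock"],2),"F",o["ft_force"].round(1),"g",round(o["grip_width"],3))
E
python3 -c "
from h import *
delta((.427,.169,.2),14.7,15)"
```

```text
offset [-1.406  0.245 -1.56 ] turn [-0.319 -0.904 -0.121] mm [-281.1   49.  -312. ] deg [-14.4 -40.7  -5.4] t 0.1 F [ 0.  -0.1 -0.7] g 1.005
```

```bash
python3 -m pendant '{"offset":[[-0.8,0,-0.85],[-0.8,0,-0.85],[-0.8,0,-0.85],[-0.8,0,-0.85],[-0.8,0,-0.85]],"turn":[[-0.32,-0.9,-0.12],[-0.32,-0.9,-0.12],[-0.32,-0.9,-0.12],[-0.32,-0.9,-0.12],[-0.32,-0.9,-0.12]]}' 100 80; python3 -c "
from h import *
delta((.427,.169,.12),14.7,15)"
```

```text
clock: 0.72
position: [0.3586, 0.3379, 0.2305]
ee_rot: [0.487, 0.627, -0.481, -0.372]
ft_force: [-0.9, 0.6, -0.7]
grip_width: 1.0
offset [-0.902  0.66   0.027] turn [ 0.001 -0.006 -0.003] mm [-180.5  131.9    5.4] deg [ 0.  -0.3 -0.1] t 0.72 F [-0.9  0.6 -0.7] g 1.0
```

```bash
python3 -m pendant '{"offset":[[-0.4,0.1,0.02],[-0.7,0.2,0.03],[-0.9,0.4,0.03],[-0.9,0.66,0.03],[-0.9,0.66,0.03],[-0.9,0.66,0.03]],"turn":[[0,0,0],[0,0,0],[0,0,0],[0,0,0],[0,0,0],[0,0,0]]}'; python3 - <<'E'
from h import *
delta((.427,.169,.038),14.7,15)
ims=[]
for n,(r,c) in(("top",(130,205)),("scene",(110,270))):
    im,d,W=cloud(n);ims.append(cv2.resize(im[r:r+130,c:c+105,::-1],(390,482),interpolation=2))
cv2.imwrite("pics/hover.png",np.hstack(ims))
E
```

```text
clock: 1.48
position: [0.4313, 0.1718, 0.1029]
ee_rot: [0.486, 0.627, -0.481, -0.372]
ft_force: [0.3, 0.5, 0.2]
grip_width: 1.0
offset [-0.008  0.401  0.108] turn [ 0.002 -0.005 -0.003] mm [-1.5 80.1 21.6] deg [ 0.1 -0.2 -0.1] t 1.48 F [0.3 0.5 0.2] g 1.0
```

View pics/hover.png

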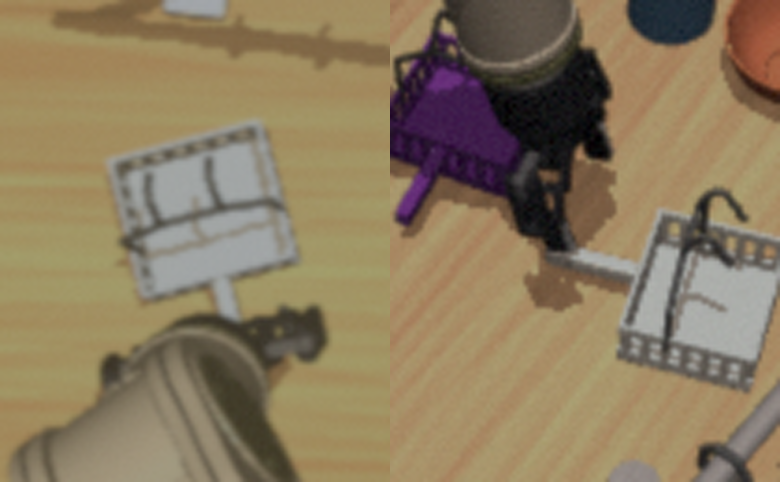

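The jaws straddle the handle's free end, pointing along it. The purple basket is behind them and clear. I'll descend and close.

```bash
python3 -m pendant '{"offset":[[-0.01,0.2,0.1],[-0.01,0.4,0.11],[-0.01,0.4,0.11],[-0.01,0.4,0.11]],"turn":[[0,0,0],[0,0,0],[0,0,0],[0,0,0]]}' 40 ; python3 -c "
from h import *
delta((.427,.169,.038),14.7,15)"
python3 -m pendant '{"offset":[[0,0,0],[0,0,0],[0,0,0],[0,0,0]],"turn":[[0,0,0],[0,0,0],[0,0,0],[0,0,0]]}' 0 80; python3 -c "
from h import *
delta((.427,.169,.038),14.7,15)"
```

```text
clock: 2.08
position: [0.4328, 0.1713, 0.0228]
ee_rot: [0.486, 0.629, -0.479, -0.372]
ft_force: [0.4, 0.0, 0.9]
grip_width: 0.401
offset [-0.004  0.012  0.011] turn [ 0.007 -0.004  0.   ] mm [-0.7  2.4  2.1] deg [ 0.3 -0.2  0. ] t 2.08 F [0.4 0.  0.9] g 0.401
clock: 2.58
position: [0.434, 0.1724, 0.0248]
ee_rot: [0.486, 0.63, -0.478, -0.371]
ft_force: [-6.4, -0.6, 12.9]
grip_width: 0.143
offset [-0.008  0.02   0.02 ] turn [ 0.011 -0.005  0.003] mm [-1.6  4.   4. ] deg [ 0.5 -0.2  0.1] t 2.58 F [-6.4 -0.6 12.9] g 0.143
```

```bash
python3 -m pendant '{"offset":[[0,-0.05,-0.013],[0,-0.2,-0.05],[0,-0.35,-0.09],[0,-0.5,-0.13],[0,-0.6,-0.16],[0,-0.6,-0.16],[0,-0.6,-0.16]],"turn":[[0,0,0],[0,0,0],[0,0,0],[0,0,0],[0,0,0],[0,0,0],[0,0,0]]}'; python3 - <<'E'
from h import *
delta((.427,.169,.16),14.7,15)
ims=[]
for n,(r,c) in(("top",(120,200)),("scene",(90,270))):
    im,d,W=cloud(n);ims.append(cv2.resize(im[r:r+130,c:c+105,::-1],(390,482),interpolation=2));np.savez(n+"1.npz",im=im,W=W)
    k=(W[...,0]>.44)&(W[...,0]<.65)&(W[...,1]>.1)&(W[...,1]<.3)&(W[...,2]>.06)&(W[...,2]<.4)
    q=W[k];print(n,len(q))
    for lo in np.arange(.44,.64,.02):
        s=q[(q[:,0]>=lo)&(q[:,0]<lo+.02)]
        if len(s):print(lo.round(2),len(s),"z pct",np.percentile(s[:,2],[2,20,50,80,98]).round(3),"y",s[:,1].min().round(3),s[:,1].max().round(3))
    h=q[q[:,2]>q[:,2].max()-.012];print(h.round(3)[:20].tolist())
cv2.imwrite("pics/lift.png",np.hstack(ims))
E
```

```text
clock: 3.45
position: [0.4323, 0.1714, 0.1483]
ee_rot: [0.486, 0.63, -0.478, -0.371]
ft_force: [0.2, 0.4, -3.4]
grip_width: 0.139
offset [-0.005  0.03   0.013] turn [ 0.01  -0.005  0.002] mm [-1.   5.9  2.5] deg [ 0.5 -0.2  0.1] t 3.45 F [ 0.2  0.4 -3.4] g 0.139
top 2340
0.44 80 z pct [0.129 0.157 0.165 0.168 0.17 ] y 0.158 0.238
0.46 229 z pct [0.122 0.126 0.158 0.168 0.172] y 0.148 0.243
0.48 399 z pct [0.122 0.124 0.126 0.16  0.22 ] y 0.122 0.247
0.5 465 z pct [0.122 0.124 0.126 0.231 0.26 ] y 0.126 0.253
0.52 349 z pct [0.122 0.124 0.126 0.173 0.264] y 0.131 0.259
0.54 354 z pct [0.121 0.124 0.125 0.13  0.171] y 0.137 0.264
0.56 365 z pct [0.122 0.124 0.127 0.165 0.171] y 0.142 0.265
0.58 99 z pct [0.124 0.129 0.153 0.168 0.17 ] y 0.147 0.196
[[0.54, 0.178, 0.255], [0.54, 0.176, 0.257], [0.54, 0.174, 0.256], [0.537, 0.177, 0.261], [0.536, 0.174, 0.264], [0.537, 0.173, 0.261], [0.534, 0.177, 0.263], [0.534, 0.174, 0.265], [0.534, 0.172, 0.263], [0.532, 0.174, 0.264], [0.532, 0.173, 0.261], [0.529, 0.174, 0.264], [0.529, 0.172, 0.266], [0.53, 0.17, 0.259], [0.528, 0.22, 0.256], [0.
[... 361 characters left out ...]
6
0.52 412 z pct [0.124 0.126 0.133 0.203 0.266] y 0.132 0.261
0.54 344 z pct [0.123 0.126 0.129 0.162 0.252] y 0.137 0.267
0.56 208 z pct [0.123 0.126 0.132 0.169 0.174] y 0.141 0.27
0.58 98 z pct [0.124 0.135 0.156 0.171 0.173] y 0.147 0.206
[[0.514, 0.216, 0.263], [0.517, 0.215, 0.266], [0.519, 0.218, 0.264], [0.522, 0.218, 0.266], [0.525, 0.217, 0.269], [0.512, 0.215, 0.259], [0.515, 0.214, 0.261], [0.517, 0.216, 0.261], [0.521, 0.213, 0.267], [0.524, 0.214, 0.267], [0.525, 0.217, 0.265], [0.528, 0.218, 0.266], [0.516, 0.212, 0.26], [0.526, 0.217, 0.261], [0.529, 0.216, 0.265], [0.529, 0.216, 0.26], [0.526, 0.176, 0.263], [0.528, 0.176, 0.265], [0.525, 0.173, 0.262], [0.53, 0.168, 0.27]]
```

View pics/lift.png

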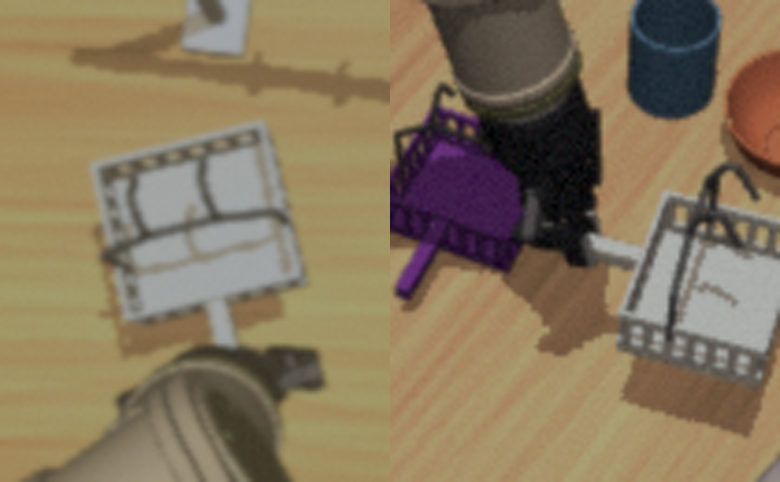

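Lifted level: the floor is at z≈0.123 throughout and the rim at 0.170, with the hook tops at about (0.526, 0.195, 0.262). Now I'll work out the move to just short of the loop, checking the shaker's height on the way.

```bash
cat >> h.py <<'E'
C=np.array([-.001,0,0])
def dh(hook,yaw,along=.096,up=.114,tilt=15):
    a=np.radians(yaw);h=np.array([np.cos(a),np.sin(a),0])
    p,R=tgt((0,0,0),yaw,tilt);p=np.array(hook)-along*h-np.array([0,0,up])
    o=manip.get_obs();R0=Rn.from_quat(o["ee_rot"]).as_matrix()
    d=R0.T@(p-o["position"]);r=Rn.from_matrix(R0.T@R).as_rotvec()
    print("offset",(d/.2).round(3),"turn",np.degrees(r/45).round(3),"TCP",p.round(3),"now",o["position"].round(4),"t",round(o["clock"],2),"F",o["ft_force"].round(1),"g",round(o["grip_width"],3))
E
python3 - <<'E'
from h import *
T=np.load("top0.npz")["W"]
k=(abs(T[...,0]-.56)<.08)&(abs(T[...,1]-.02)<.05)&(T[...,2]>.02);q=T[k];print("shaker",q.min(0),q.max(0),len(q))
dh((.57,.04,.275),5)
dh((.613,-.117,.270),-5.5)
E
```

```text
shaker [ 0.55745359 -0.01580404  0.02147171] [0.59577833 0.02421752 0.07830585] 201
offset [-0.729 -0.057 -0.046] turn [0.009 0.204 0.058] TCP [0.474 0.032 0.161] now [0.4322 0.1713 0.1479] t 3.55 F [-0.5 -0.2 -2.2] g 0.146
offset [-1.458 -0.025 -0.072] turn [0.009 0.429 0.12 ] TCP [ 0.517 -0.108  0.156] now [0.4322 0.1713 0.1479] t 3.55 F [-0.5 -0.2 -2.2] g 0.146
```

```bash
python3 -m pendant '{"offset":[[-0.1,-0.02,-0.01],[-0.25,-0.03,-0.02],[-0.4,-0.04,-0.03],[-0.6,-0.05,-0.04],[-0.8,-0.055,-0.046],[-0.9,-0.055,-0.046],[-0.95,-0.055,-0.046]],"turn":[[0,0.03,0.01],[0,0.08,0.02],[0,0.13,0.04],[0,0.17,0.05],[0,0.2,0.06],[0,0.22,0.06],[0,0.22,0.06]]}';python3 - <<'E'
from h import *
dh((.613,-.117,.270),-5.5)
E
```

```text
clock: 4.42
position: [0.4856, -0.0133, 0.1604]
ee_rot: [0.541, 0.583, -0.443, -0.414]
ft_force: [-0.3, -0.1, -2.3]
grip_width: 0.143
offset [-0.483  0.053 -0.115] turn [0.008 0.205 0.059] TCP [ 0.517 -0.108  0.156] now [ 0.4856 -0.0133  0.1604] t 4.42 F [-0.3 -0.1 -2.3] g 0.143
```

```bash
python3 -m pendant '{"offset":[[-0.15,0.01,-0.03],[-0.3,0.03,-0.07],[-0.42,0.04,-0.1],[-0.48,0.053,-0.115],[-0.48,0.053,-0.115],[-0.48,0.053,-0.115],[-0.48,0.053,-0.115]],"turn":[[0,0.05,0.02],[0,0.1,0.04],[0,0.16,0.05],[0,0.2,0.06],[0,0.2,0.06],[0,0.2,0.06],[0,0.2,0.06]]}';python3 - <<'E'
from h import *
dh((.613,-.117,.270),-5.5)
ims=[]
for n,(r,c) in(("top",(60,330)),("scene",(190,250))):
    im,d,W=cloud(n);ims.append(cv2.resize(im[r:r+130,c:c+130,::-1],(400,400),interpolation=2));np.savez(n+"2.npz",im=im,W=W)
    g=im.max(2)
    base=(W[...,0]>.55)&(W[...,0]<.9)&(W[...,1]>-.20)&(W[...,1]<-.05)
    b=base&(W[...,0]>.66)&(W[...,2]>.21)&(W[...,2]<.235);q=W[b]
    if len(q)>5:print(n,"bar",len(q),np.median(q,0).round(4),np.polyfit(q[:,1],q[:,0],1).round(4),q[:,1].min().round(3),q[:,1].max().round(3))
    k=base&(W[...,0]<.655)&(W[...,2]>.225)&(W[...,2]<.285);q=W[k]
    for s,l in((q[q[:,1]>-.12],"L"),(q[q[:,1]<=-.12],"R")):
        if len(s): print(n,l,len(s),"ztop",np.sort(s[:,2])[-5:].round(3),"at",s[s[:,2]>s[:,2].max()-.006].mean(0).round(4),"xmax pt",s[s[:,0].argmax()].round(3))
    f=base&(W[...,2]>.1)&(W[...,2]<.2);q=W[f];print(n,"basket",q.min(0).round(3),q.max(0).round(3))
cv2.imwrite("pics/pre.png",np.hstack(ims))
E
```

```text
clock: 5.3
position: [0.5173, -0.1064, 0.1561]
ee_rot: [0.588, 0.536, -0.409, -0.447]
ft_force: [1.0, 0.5, -1.8]
grip_width: 0.145
offset [-0.007  0.001 -0.001] turn [0.008 0.007 0.   ] TCP [ 0.517 -0.108  0.156] now [ 0.5173 -0.1064  0.1561] t 5.3 F [ 1.   0.5 -1.8] g 0.145
top bar 121 [ 0.6814 -0.1281  0.2209] [0.0951 0.6935] -0.18 -0.07
top L 102 ztop [0.272 0.272 0.273 0.274 0.274] at [ 0.6138 -0.0936  0.271 ] xmax pt [ 0.637 -0.094  0.242]
top R 85 ztop [0.272 0.272 0.273 0.273 0.275] at [ 0.6121 -0.1374  0.2709] xmax pt [ 0.632 -0.138  0.246]
top basket [ 0.551 -0.179  0.127] [ 0.672 -0.052  0.199]
scene bar 122 [ 0.6848 -0.1251  0.2234] [0.0923 0.6965] -0.181 -0.07
scene L 91 ztop [0.275 0.275 0.275 0.276 0.277] at [ 0.6176 -0.0934  0.274 ] xmax pt [ 0.64  -0.097  0.249]
scene R 98 ztop [0.275 0.276 0.277 0.277 0.277] at [ 0.6139 -0.1371  0.2743] xmax pt [ 0.636 -0.137  0.247]
scene basket [ 0.55  -0.18   0.128] [ 0.674 -0.051  0.199]
```

View pics/pre.png

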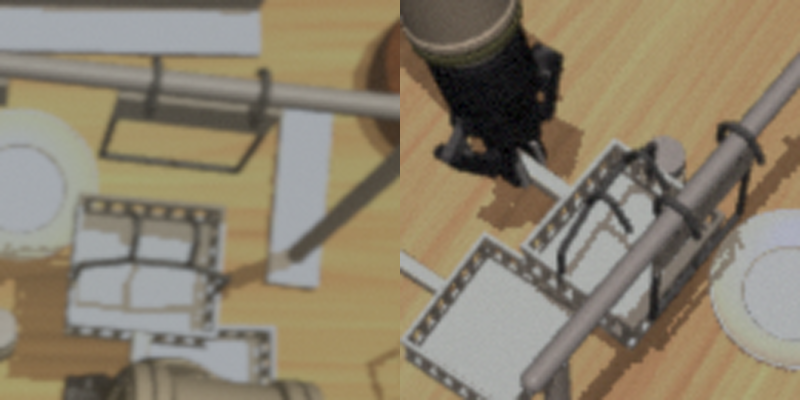

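The hooks are at about x 0.614, y -0.115, and the bar at x 0.683, y -0.125. In both views the gap is 69 mm, and they are parallel. The hook tips clear the bar by about 18 mm in height, so I'll advance through the loop.

```bash
python3 -m pendant '{"offset":[[0,0.01,-0.04],[0,0.022,-0.085],[0,0.036,-0.135],[0,0.05,-0.185],[0,0.063,-0.235],[0,0.075,-0.28],[0,0.085,-0.315],[0,0.089,-0.333],[0,0.089,-0.333],[0,0.089,-0.333]],"turn":[[0,0,0],[0,0,0],[0,0,0],[0,0,0],[0,0,0],[0,0,0],[0,0,0],[0,0,0],[0,0,0],[0,0,0]]}';python3 - <<'E'
from h import *
dh((.683,-.124,.270),-5.5)
ims=[]
for n,(r,c) in(("top",(60,330)),("scene",(190,270))):
    im,d,W=cloud(n);ims.append(cv2.resize(im[r:r+110,c:c+110,::-1],(400,400),interpolation=2))
    base=(W[...,0]>.6)&(W[...,0]<.9)&(W[...,1]>-.20)&(W[...,1]<-.05)
    b=base&(W[...,0]>.66)&(W[...,2]>.21)&(W[...,2]<.230);q=W[b]
    if len(q)>5:print(n,"bar",len(q),np.median(q,0).round(4),np.polyfit(q[:,1],q[:,0],1).round(4))
    for c0 in(-.10,-.144):
        k=base&(abs(W[...,1]-c0)<.01)&(W[...,2]>.235)&(W[...,2]<.285);s=W[k]
        if len(s): print(n,c0,len(s),"at",s[s[:,2]>s[:,2].max()-.006].mean(0).round(4),"x",s[:,0].min().round(3),s[:,0].max().round(3))
cv2.imwrite("pics/in.png",np.hstack(ims))
E
```

```text
clock: 6.65
position: [0.5858, -0.113, 0.1566]
ee_rot: [0.588, 0.536, -0.409, -0.448]
ft_force: [-0.2, 0.0, -1.1]
grip_width: 0.14
offset [-0.008  0.005 -0.008] turn [0.008 0.006 0.   ] TCP [ 0.587 -0.115  0.156] now [ 0.5858 -0.113   0.1566] t 6.65 F [-0.2  0.  -1.1] g 0.14
top bar 143 [ 0.6802 -0.1188  0.2213] [0.0308 0.6814]
top -0.1 64 at [ 0.6838 -0.1004  0.2718] x 0.664 0.701
top -0.144 65 at [ 0.679  -0.1439  0.2714] x 0.66 0.696
scene bar 130 [ 0.6833 -0.1411  0.2232] [0.1563 0.7013]
scene -0.1 37 at [ 0.6886 -0.0996  0.2731] x 0.684 0.708
scene -0.144 41 at [ 0.6851 -0.1436  0.2722] x 0.679 0.705
```

View pics/in.png

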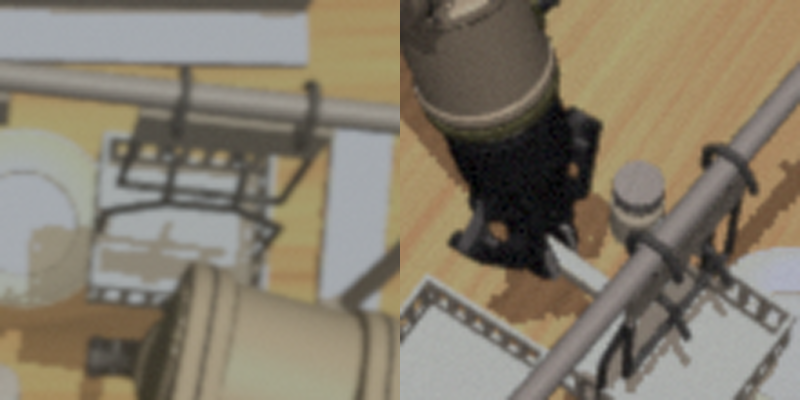

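Both hooks are through the loop, with their tips beyond the bar and their tops over it within about 1–2 mm. I'll lower.

```bash
python3 -m pendant '{"offset":[[0,0.03,0.008],[0,0.07,0.019],[0,0.11,0.03],[0,0.145,0.039],[0,0.165,0.044],[0,0.184,0.049],[0,0.184,0.049],[0,0.184,0.049]],"turn":[[0,0,0],[0,0,0],[0,0,0],[0,0,0],[0,0,0],[0,0,0],[0,0,0],[0,0,0]]}'
python3 -m pendant '{"offset":[[0,0.008,0.002],[0,0.016,0.004],[0,0.024,0.006],[0,0.024,0.006]],"turn":[[0,0,0],[0,0,0],[0,0,0],[0,0,0]]}'
```

```text
clock: 7.75
position: [0.5863, -0.113, 0.1188]
ee_rot: [0.588, 0.536, -0.409, -0.447]
ft_force: [0.1, 0.8, -2.3]
grip_width: 0.143
clock: 8.25
position: [0.5863, -0.113, 0.1137]
ee_rot: [0.588, 0.536, -0.409, -0.448]
ft_force: [0.0, -0.1, -1.4]
grip_width: 0.141
```

```bash
python3 -m pendant '{"offset":[[0,0.007,0.002],[0,0.014,0.004],[0,0.014,0.004],[0,0.014,0.004]],"turn":[[0,0,0],[0,0,0],[0,0,0],[0,0,0]]}'
python3 - <<'E'
from h import *
for n in("top","scene"):
    im,d,W=cloud(n)
    base=(W[...,0]>.6)&(W[...,0]<.9)&(W[...,1]>-.20)&(W[...,1]<-.05)
    for lo,hi,l in((-.178,-.155,"barR"),(-.09,-.072,"barL"),(-.108,-.092,"hookL"),(-.152,-.136,"hookR")):
        k=base&(W[...,1]>lo)&(W[...,1]<hi)&(W[...,2]>.205)&(W[...,2]<.24)&(W[...,0]>.66);s=W[k]
        if len(s): print(n,l,len(s),"med",np.median(s,0).round(4),"ztop",np.percentile(s[:,2],95).round(4),"top at x",s[s[:,2]>s[:,2].max()-.004][:,0].mean().round(4))
print(manip.get_obs()["ft_force"])
E
```

```text
clock: 8.75
position: [0.5865, -0.1131, 0.111]
ee_rot: [0.588, 0.536, -0.409, -0.447]
ft_force: [-0.7, 0.3, -0.1]
grip_width: 0.149
top barR 28 med [ 0.6761 -0.1704  0.2219] ztop 0.2333 top at x 0.6751
top barL 21 med [ 0.6846 -0.0807  0.2212] ztop 0.2319 top at x 0.684
top hookL 48 med [ 0.6813 -0.0998  0.2204] ztop 0.228 top at x 0.6833
top hookR 47 med [ 0.6772 -0.1435  0.221 ] ztop 0.2282 top at x 0.6793
scene barR 24 med [ 0.6804 -0.1651  0.2235] ztop 0.2326 top at x 0.6801
scene barL 24 med [ 0.6884 -0.0785  0.2242] ztop 0.2356 top at x 0.6879
scene hookL 54 med [ 0.6887 -0.1006  0.2239] ztop 0.2295 top at x 0.6846
scene hookR 66 med [ 0.6838 -0.1447  0.2222] ztop 0.23 top at x 0.6821
[-0.45601185 -0.034452    0.06142186]
```

The wrist force in z rose from about -2 N to 0, so the bar now carries the basket. I'll release and check before retreating.

```bash
python3 -m pendant '{"offset":[[0,0,0],[0,0,0],[0,0,0],[0,0,0],[0,0,0],[0,0,0]],"turn":[[0,0,0],[0,0,0],[0,0,0],[0,0,0],[0,0,0],[0,0,0]]}' 50
python3 - <<'E'
from h import *
ims=[]
for n,(r,c) in(("top",(60,330)),("scene",(190,270))):
    im,d,W=cloud(n);ims.append(cv2.resize(im[r:r+110,c:c+110,::-1],(400,400),interpolation=2))
    k=(W[...,0]>.62)&(W[...,0]<.76)&(W[...,1]>-.20)&(W[...,1]<-.05)&(W[...,2]>.05)&(W[...,2]<.11);q=W[k]
    A=np.c_[q[:,:2],np.ones(len(q))];p=np.linalg.lstsq(A,q[:,2],rcond=None)[0];print(n,"basket floor slope",p.round(3),len(q))
cv2.imwrite("pics/rel.png",np.hstack(ims))
print(manip.get_obs()["ft_force"])
E
```

```text
clock: 9.6
position: [0.5864, -0.113, 0.1109]
ee_rot: [0.588, 0.536, -0.409, -0.447]
ft_force: [-0.1, 0.6, 0.8]
grip_width: 0.497
top basket floor slope [-0.078  0.007  0.143] 1161
scene basket floor slope [-0.04  -0.007  0.118] 1446
[-0.31950504  0.31921536 -0.63424844]
```

View pics/rel.png

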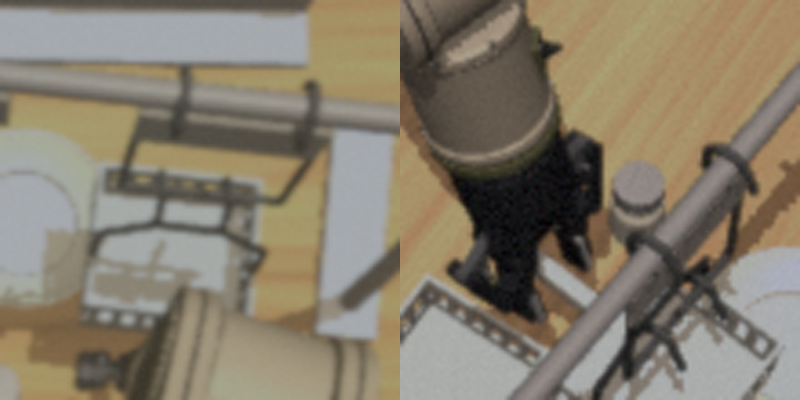

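The basket hangs on both hooks and the fingers are clear on either side of the handle. I'll back off along the fingers.

```bash
python3 -m pendant '{"offset":[[0,-0.06,0],[0,-0.15,0],[0,-0.27,0],[0,-0.4,0.05],[0,-0.5,0.2],[0,-0.55,0.4],[0,-0.6,0.55],[0,-0.6,0.55],[0,-0.6,0.55],[0,-0.6,0.55],[0,-0.6,0.55],[0,-0.6,0.55]],"turn":[[0,0,0],[0,0,0],[0,0,0],[0,0,0],[0,0,0],[0,0,0],[0,0,0],[0,0,0],[0,0,0],[0,0,0],[0,0,0],[0,0,0]]}'
cat > chk.py <<'E'
from h import *
import sys
ims=[]
for n,(r,c) in(("top",(50,320)),("scene",(180,250))):
    im,d,W=cloud(n);ims.append(cv2.resize(im[r:r+130,c:c+130,::-1],(400,400),interpolation=2))
    b=(W[...,1]>-.20)&(W[...,1]<-.05)&(W[...,0]>.55)&(W[...,0]<.78)
    q=W[b&(W[...,2]>.05)&(W[...,2]<.105)]
    print(n,"floor slope",np.linalg.lstsq(np.c_[q[:,:2],np.ones(len(q))],q[:,2],rcond=None)[0].round(3),len(q))
    for lo,hi,l in((-.178,-.155,"barR"),(-.09,-.072,"barL"),(-.108,-.092,"hookL"),(-.152,-.136,"hookR")):
        s=W[b&(W[...,1]>lo)&(W[...,1]<hi)&(W[...,2]>.212)&(W[...,2]<.24)]
        if len(s): print(n,l,len(s),"ztop",np.percentile(s[:,2],95).round(4),"at x",s[s[:,2]>np.percentile(s[:,2],60)][:,0].mean().round(4))
cv2.imwrite(sys.argv[1],np.hstack(ims))
E
python3 chk.py pics/end.png; python3 -m pendant '{"offset":[[0,0,0],[0,0,0],[0,0,0],[0,0,0],[0,0,0],[0,0,0],[0,0,0],[0,0,0],[0,0,0],[0,0,0],[0,0,0],[0,0,0]],"turn":[[0,0,0],[0,0,0],[0,0,0],[0,0,0],[0,0,0],[0,0,0],[0,0,0],[0,0,0],[0,0,0],[0,0,0],[0,0,0],[0,0,0]]}'; python3 chk.py pics/end2.png
```

```text
clock: 11.2
position: [0.4492, -0.1005, 0.1973]
ee_rot: [0.588, 0.536, -0.409, -0.448]
ft_force: [0.3, -0.2, 0.3]
grip_width: 0.502
top floor slope [-0.076  0.006  0.141] 1280
top barR 30 ztop 0.2322 at x 0.676
top barL 21 ztop 0.2312 at x 0.6845
top hookL 44 ztop 0.228 at x 0.6829
top hookR 39 ztop 0.2285 at x 0.6793
scene floor slope [-0.01  -0.005  0.097] 1384
scene barR 20 ztop 0.227 at x 0.6811
scene barL 24 ztop 0.2382 at x 0.6889
scene hookL 40 ztop 0.2296 at x 0.6877
scene hookR 48 ztop 0.229 at x 0.6826
clock: 12.8
position: [0.4491, -0.1004, 0.1973]
ee_rot: [0.588, 0.536, -0.409, -0.448]
ft_force: [0.2, 0.5, 0.5]
grip_width: 0.497
top floor slope [-0.069  0.008  0.137] 1303
top barR 27 ztop 0.2304 at x 0.677
top barL 18 ztop 0.2364 at x 0.6851
top hookL 42 ztop 0.2272 at x 0.6835
top hookR 42 ztop 0.2284 at x 0.6792
scene floor slope [ 0.009 -0.008  0.084] 1398
scene barR 20 ztop 0.2279 at x 0.6814
scene barL 22 ztop 0.2364 at x 0.6897
scene hookL 43 ztop 0.2308 at x 0.6874
scene hookR 47 ztop 0.2306 at x 0.6831
```

View pics/end2.png

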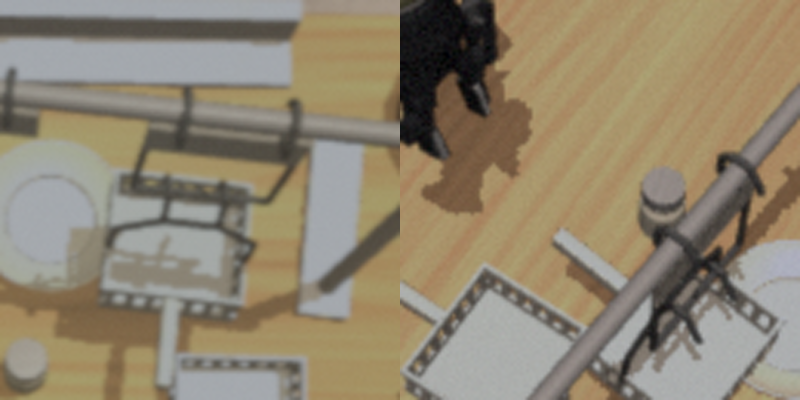

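```bash
python3 -c "
from workcell import manip
print(manip.hand_in())"
```

```text
the job is handed in; nothing more can be done
None
```

The white basket now hangs by both hooks on the loop's bottom bar, handle towards the robot. I handed the job in at about 13 s of the 43 s allowed, and it gave no verdict.

**What I did:** I gripped the handle with the fingers tilted 15° forward and lifted the basket level. I passed both hooks through the loop and lowered until the wrist force showed the bar carrying the weight. Then I released and backed off to about 25 cm short of the bar.

**Last checks, two looks 1.7 s apart:**
- **Position:** the hook tops are within about 3 mm of the bar in x and about 6 mm above its centre line. In y they are about 3 mm from the bar's middle.
- **Still and free:** the hooks and bar moved by no more than about 1 mm between the looks. The gripper is clear and the panel is still on the rail.
- **Level:** the two cameras disagree on the basket's tilt. The top camera gives about 4° and the scene camera about 0.5°, both inside the 12° limit. The fit includes wall points, so it is rough.
- **Camera offset:** the two cameras differ by about 3–4 mm in x throughout, so I relied on distances measured within one view.

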